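Stand the small conical flask on the tripod

ROBOT

A 6-joint arm with a two-finger parallel gripper is mounted at the origin on the work surface. World frame = base frame: x ahead of the robot, y to its left, z up, the work surface at z = 0. Lengths are in m, angles in rad, forces in N, time in s.
With the tool pointing down it reaches from about 0.375 to 0.9 m from the base axis. Payload 3.1 kg.
Tool frame: the origin (TCP) lies midway between the tips of the shut fingers; the grasp point (between the pads) lies robot.grip_depth behind it (robot.grip_depth is the distance from the TCP to the grasp point, in m); z points along the fingers, y is the line along which they close (so a half turn about z gives the same grasp; the last joint's range is limited). The gripper opens to 87 mm and grips with 3 to 60 N. Pads are 19 mm wide; open, the fingers measure 117 mm over their backs; the gripper's body (75 mm by 190 mm) begins 51 mm behind the grasp point.
Start: joints at [-1.353, 0.527, 1.433, -0, 1.181, -0.178], TCP at [0.242, -0.576, 0.188] pointing down, gripper open.
Joint ranges: [-3.08, 3.08], [-0.75, 2.2], [0.22, 2.44], [-1.43, 4.57], [0, 2.65], [-2.85, 2.85]. Speed limits (rad/s): [2.79, 2.79, 3.14, 3.14, 3.14, 3.14].

INTERFACE

Orientations are given as a unit quaternion [x, y, z, w].
In Python, from rig import robot, cams gives the robot as it stands (robot), with the cameras (cams).
- The arm moves only by the tool run_rows, called after "Request:" by a JSON object that holds its "name" and its "arguments". Schema: {"type":"object","properties":{"rows":{"type":"object","properties":{"tx":{"type":"array","items":{"type":"number"},"minItems":1,"maxItems":20},"ty":{"type":"array","items":{"type":"number"},"minItems":1,"maxItems":20},"tz":{"type":"array","items":{"type":"number"},"minItems":1,"maxItems":20},"turn":{"type":"array","items":{"type":"number"},"minItems":1,"maxItems":20}},"additionalProperties":false,"required":["tx","ty","tz","turn"]},"jaw":{"type":"number"},"grip_n":{"type":"number"},"only":{"type":"string"},"quiet":{"type":"boolean"},"lines":{"type":"string"}},"required":["rows"],"additionalProperties":false}. rows is an object with one list for each field, all of the same length, 1 to 20, a row being the entries at one place: tx, ty, tz (the shift in m), turn (a turn about the tool's z in rad); each row shifts and turns the commanded pose from where the row before left it, along the tool's axes as they then stand; what a row does not reach is not made up. A row lasts 1/12 s, in which the tool goes at most 0.0417 m and 0.125 rad, less where a joint would pass 70% of its speed; a pose out of reach is approached as far as the arm can. jaw is the finger opening in m, set as the call begins (left out keeps the last). The fingers move at their own pace and stop on an object; grip_n is the grip in N (left out, the last holds). Time passes only in rows, so rows that do not move let the fingers close. The tool returns the time, the measured TCP pose, the force, the opening and the grip force at its end. only (a regular expression) keeps the lines of the reply that match it, lines (a string "A,B") keeps lines A to B, and quiet returns only ok. Input that does not fit is refused with a message, and nothing moves.
- robot.get_obs(): the state, without advancing time (a new reading comes with each control period).
- cams.camera(name): name is "scene" or "side" or "wrist"; returns a dict with "img" (400x640x3 uint8, red, green, blue), "fx", "fy", "cx", "cy" (pixels), "xyz" and "attitude" of the camera in the world. Camera axes: x right, y down, z forward; pixel columns grow to the right and rows downward; lengths in m; the calibration is good to about 2 mm. A picture is of the moment at which its call begins. There is no depth.
- robot.hand_in(): hands the job in; it is judged then, once.
The state is a dict: "time": time; "q": joint angles; "joint_velocities": joint speeds; "joint_torque": joint torques, N m; "position": TCP position; "tool_rot": TCP orientation; "ft_force": force on the tool from outside, world axes, zero at the start; "moment": the same for the moment, N m; "grip_width": finger opening in m; "grip_force": force on a finger pad.
Only numpy, scipy, OpenCV 4.12 (cv2) and the standard library are available. Lean on these libraries where they do the work, as an engineer would, in place of code of your own. Each camera call takes 0.05 s, during which the arm holds its last target. There are 200 camera calls.

TASK

Take the smaller of the two stoppered conical flasks and stand it upright in the middle of the ring on top of the iron tripod, so it is ready to be connected to the gas generator. It is glass: set it down gently, without dropping it or tipping it over, and leave the larger flask and the black-capped bottle standing where they are.

Things in the scene. Friction and masses are not known exactly. Their poses are not given: they have to be found in the camera images.
- flask: The smaller conical flask, to be moved: rigid amber glass, dark rubber stopper, 0.06 to 0.13 kg. Flat round base 64 mm wide, tapering to a straight round neck, 26 mm in diameter, from 68 to 105 mm above the base; the stopper, fixed in it, tops out at 115 mm. Starts upright on the bench. Origin: centre of the underside; z up along the flask.
- tripod: Dark iron tripod, fixed to the bench: a flat level ring, 76 mm outer and 40 mm inner diameter, upper face 110 mm above the bench, nothing above it; three 8 mm legs splay to feet 60 mm from the axis. Origin: on the bench on the ring's axis (110 mm under the centre of the ring's upper face); z up.
- big_flask: The larger conical flask, not to be disturbed: same amber glass and rubber stopper, base 84 mm in diameter, neck 34 mm in diameter, 150 mm tall with its stopper. Upright on the bench. Origin: centre of the underside; z up.
- bottle: Small round amber bottle with straight sides and a black screw cap, not to be disturbed: 44 mm in diameter, 85 mm tall. Upright on the bench. Origin: centre of the underside; z up.

How it is judged:
By the outcome, as a careful person would: the job done as asked, in the order asked, and still so for the second after the job is handed in, with the robot touching nothing.
It also fails if it takes over 35 s, if anything falls off the work surface, if the arm or the gripper's body presses on something with over 40 N, if the wrist force passes 120 N, or if a joint passes its speed limit or range.

## Working session

There is one attempt and no reset: what is moved stays moved. The work goes in short steps, Python scripts to look and compute and a tool call to move; the robot and the scene stay as the last step left them, time stands still between calls to the robot, and variables do not carry over. Pictures are saved under pics/ and viewed, at most 10 in all, crops included, and the job is handed in when it is done.

```bash
ls; mkdir -p pics; python3 - <<'E'
from rig import robot, cams
import cv2,numpy as np
o=robot.get_obs();print(o['position'],o['tool_rot'],robot.grip_depth)
for n in("scene","side"):
    c=cams.camera(n);cv2.imwrite(f"pics/{n}0.png",c["img"][:,:,::-1]);print(n,c["fx"],c["fy"],c["cx"],c["cy"],c["xyz"],c["attitude"])
E
```

```text
pics
rig.py
[ 0.24138368 -0.57566332  0.18740085] [ 9.80383039e-01  1.97098971e-01 -2.29803568e-05 -1.04529536e-03] 0.0187
scene 445.6468277240565 445.6468277240565 323.29152347407006 204.18102246574048 [1.24525883 0.26680083 0.53545317] [ 0.48507285  0.7355239  -0.39282355 -0.26343611]
side 378.44942382681353 378.44942382681353 323.45165135931984 200.13846531435578 [0.17341312 0.68340162 0.52389704] [-0.21367776  0.84382285 -0.47665145  0.12291541]
```

View pics/scene0.png

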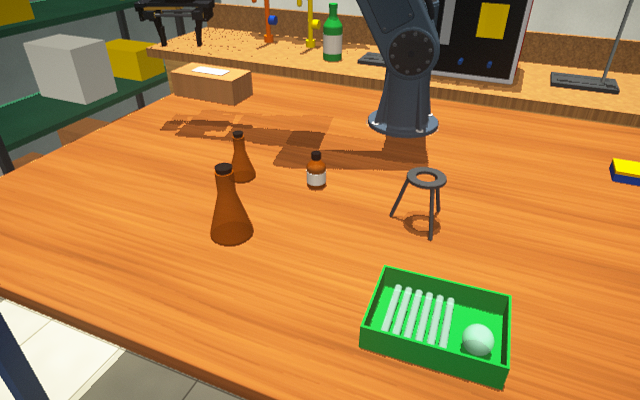

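View pics/side0.png

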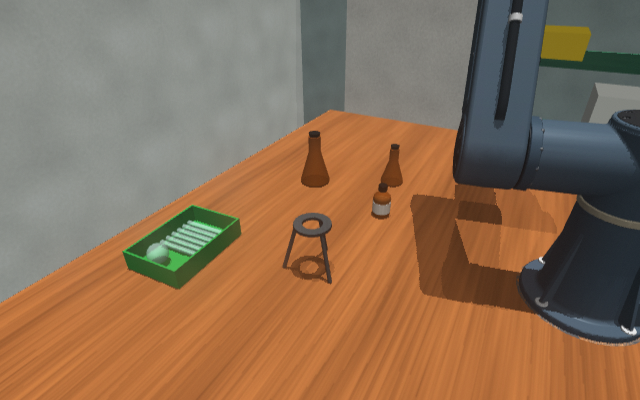

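The scene view shows the small flask's stopper at about (238,134), the big one's at (223,169), the bottle cap at (316,155) and the ring at (426,178). The side view has them at (395,146), (314,134), (382,186) and (313,225). Next I'll mask them and cast rays.

```bash
cat > h.py <<'E'
import numpy as np,cv2
from scipy.spatial.transform import Rotation as R
def ray(c,u,v):
    d=R.from_quat(c["attitude"]).apply([(u-c["cx"])/c["fx"],(v-c["cy"])/c["fy"],1]);return np.array(c["xyz"]),d/np.linalg.norm(d)
def plane(c,u,v,z):
    p,d=ray(c,u,v);return p+d*(z-p[2])/d[2]
def two(a,b):
    (p,d),(q,e)=a,b;s=np.linalg.lstsq(np.c_[d,-e],q-p,rcond=None)[0];x=p+d*s[0];y=q+e*s[1];return (x+y)/2,np.linalg.norm(x-y)
def dark(img,u,v,r=14,sat=60):
    "centroid of the dark, unsaturated blob near (u,v)"
    m=(img.max(2)<70)&(np.ptp(img.astype(int),axis=2)<22);m=m.astype(np.uint8)
    w=np.zeros_like(m);w[v-r:v+r,u-r:u+r]=1
    n,l,s,cen=cv2.connectedComponentsWithStats(m*w);i=1+np.argmax(s[1:,4]);return cen[i],s[i]
def hole(img,u,v,r=30):
    "centroid of the hole in the ring"
    m=((img.max(2)<100)&(np.ptp(img.astype(int),axis=2)<35)).astype(np.uint8)
    w=np.zeros_like(m);w[v-r:v+r,u-r:u+r]=1
    cs,h=cv2.findContours(m*w,cv2.RETR_CCOMP,cv2.CHAIN_APPROX_NONE)
    c=max([k for k,g in zip(cs,h[0]) if g[3]>=0],key=cv2.contourArea);M=cv2.moments(c)
    return (M["m10"]/M["m00"],M["m01"]/M["m00"]),cv2.boundingRect(c)
E
python3 - <<'E'
from rig import robot, cams
from h import *
S=cams.camera("scene");D=cams.camera("side")
for n,a,b,z in(("small",(238,134),(395,146),.11),("big",(223,169),(314,134),.145),("bottle",(316,155),(382,186),.077)):
    (p,s),(q,t)=dark(S["img"],*a),dark(D["img"],*b)
    print(n,p,s,q,t,plane(S,*p,z),plane(D,*q,z),two(ray(S,*p),ray(D,*q)))
p,s=hole(S["img"],426,178);q,t=hole(D["img"],313,225)
print("ring",p,s,q,t,plane(S,*p,.107),plane(D,*q,.107),two(ray(S,*p),ray(D,*q)))
E
```

```text
small [238.23076923 131.69230769] [235 131   7   3  13] [397. 145.] [397 145   1   1   1] [ 0.45540447 -0.27630892  0.11      ] [ 0.46525487 -0.28022622  0.11      ] (array([ 0.46256604, -0.27137603,  0.11383069]), np.float64(5.489065361334045e-05))
big [225.63636364 163.45454545] [221 163  10   2  11] [313.79166667 133.66666667] [309 131  10   6  48] [ 0.64929496 -0.17787769  0.145     ] [ 0.66816673 -0.16780318  0.145     ] (array([ 0.6645201 , -0.16503387,  0.15080168]), np.float64(0.008551932432584872))Traceback (most recent call last):
  File "<stdin>", line 5, in <module>
  File "h.py", line 13, in dark
    n,l,s,cen=cv2.connectedComponentsWithStats(m*w);i=1+np.argmax(s[1:,4]);return cen[i],s[i]
                                                        ~~~~~~~~~^^^^^^^^^
    return _wrapfunc(a, 'argmax', axis=axis, out=out, **kwds)
    return bound(*args, **kwds)
ValueError: attempt to get argmax of an empty sequence
```

```bash
sed -i 's/m=(img.max(2)<70)&(np.ptp(img.astype(int),axis=2)<22);/m=img.max(2)<75;/' h.py
cat > m.py <<'E'
from rig import robot, cams
from h import *
S=cams.camera("scene");D=cams.camera("side")
print(S["img"][128:142,238,:].tolist());print(D["img"][140:156,395].tolist())
for n,a,b,z in(("small",(238,134),(395,146),.11),("big",(223,169),(314,134),.145),("bottle",(316,155),(382,186),.077)):
  try:
    (p,s),(q,t)=dark(S["img"],*a),dark(D["img"],*b)
    print(n,p,s,q,t,plane(S,*p,z),plane(D,*q,z),two(ray(S,*p),ray(D,*q)))
  except Exception as e: print(n,e)
p,s=hole(S["img"],426,178);q,t=hole(D["img"],313,225)
print("ring",p,s,q,t,plane(S,*p,.107),plane(D,*q,.107),two(ray(S,*p),ray(D,*q)))
E
python3 m.py
```

```text
[[158, 90, 39], [158, 92, 44], [115, 72, 40], [59, 46, 41], [64, 51, 42], [66, 54, 44], [60, 46, 37], [49, 30, 21], [47, 31, 20], [63, 38, 25], [118, 60, 19], [151, 73, 12], [111, 55, 16], [119, 61, 19]]
[[188, 117, 65], [188, 116, 66], [187, 116, 65], [161, 101, 58], [77, 56, 42], [60, 45, 37], [58, 44, 35], [55, 39, 29], [54, 36, 26], [72, 44, 27], [95, 55, 28], [95, 54, 26], [96, 53, 25], [98, 56, 27], [100, 56, 27], [101, 57, 28]]
small [237.34545455 133.78181818] [233 131  10   7  55] [394.54545455 146.63636364] [391 145   8   5  33] [ 0.46591543 -0.27206491  0.11      ] [ 0.46740264 -0.26593863  0.11      ] (array([ 0.46820284, -0.27001628,  0.10980528]), np.float64(0.002952897595020529))
big [223.00625 168.24375] [215 163  17  12 160] [314.         133.93650794] [309 131  11   7  63] [ 0.66652156 -0.17211607  0.145     ] [ 0.66665515 -0.16631183  0.145     ] (array([ 0.66826936, -0.17029604,  0.14476347]), np.float64(0.002886530802755273))
bottle [315.82894737 155.17105263] [311 151  10   9  76] [382.63235294 187.07352941] [379 183   9   9  68] [ 0.43203989 -0.09316026  0.077     ] [ 0.43267085 -0.09049431  0.077     ] (array([ 0.43298933, -0.09238779,  0.07679607]), np.float64(0.001581782079100695))Traceback (most recent call last):
  File "m.py", line 10, in <module>
    p,s=hole(S["img"],426,178);q,t=hole(D["img"],313,225)
        ~~~~^^^^^^^^^^^^^^^^^^
  File "h.py", line 19, in hole
    c=max([k for k,g in zip(cs,h[0]) if g[3]>=0],key=cv2.contourArea);M=cv2.moments(c)
ValueError: max() iterable argument is empty
```

```bash
python3 - <<'E'
from rig import robot, cams
from h import *
S=cams.camera("scene");D=cams.camera("side")
print(S["img"][166:192:1,426].tolist());print(D["img"][211:240:1,313].tolist())
for t in(45,60,75):
  P=[]
  for c,u,v in((S,426,178),(D,313,225)):
    i=c["img"].astype(int);m=((np.ptp(i,axis=2)<t)).astype(np.uint8)
    w=np.zeros_like(m);w[v-30:v+30,u-30:u+30]=1
    cs,h=cv2.findContours(m*w,cv2.RETR_CCOMP,cv2.CHAIN_APPROX_NONE)
    k=[k for k,g in zip(cs,h[0]) if g[3]>=0 and cv2.contourArea(k)>60]
    if not k: print(t,"none");continue
    k=max(k,key=cv2.contourArea);M=cv2.moments(k);p=(M["m10"]/M["m00"],M["m01"]/M["m00"]);P.append(ray(c,*p))
    o=max(cs,key=cv2.contourArea).reshape(-1,2)
    pts=np.array([plane(c,*q,.11)[:2] for q in k.reshape(-1,2)])
    print(t,p,cv2.boundingRect(k),cv2.boundingRect(o),plane(c,*p,.108),pts.min(0),pts.max(0))
  if len(P)==2: print(two(*P))
E
```

```text
[[148, 93, 57], [119, 107, 96], [112, 112, 109], [114, 112, 108], [109, 108, 101], [91, 85, 82], [57, 49, 45], [90, 63, 49], [194, 116, 60], [243, 154, 69], [231, 143, 66], [225, 134, 61], [229, 140, 62], [235, 145, 62], [231, 137, 60], [191, 124, 84], [109, 114, 116], [116, 114, 112], [120, 115, 114], [113, 111, 105], [88, 80, 76], [62, 52, 48], [70, 57, 48], [166, 100, 53], [243, 150, 63], [245, 160, 73]]
[[190, 115, 62], [165, 108, 71], [91, 88, 85], [91, 86, 83], [93, 89, 84], [91, 87, 84], [81, 75, 70], [58, 45, 39], [84, 59, 44], [147, 92, 53], [189, 117, 63], [184, 113, 59], [181, 110, 58], [181, 109, 57], [185, 112, 60], [191, 115, 62], [195, 119, 65], [180, 113, 67], [125, 95, 75], [90, 85, 81], [91, 87, 82], [91, 87, 84], [92, 87, 84], [81, 74, 70], [62, 49, 42], [68, 50, 40], [125, 78, 47], [179, 109, 59], [184, 112, 60]]
45 (425.55115511551156, 177.2200220022002) (415, 172, 21, 11) (396, 167, 50, 41) [0.48636986 0.16057931 0.108     ] [0.47018884 0.14151005] [0.50887371 0.17971221]
45 (310.96904024767804, 224.27347781217748) (301, 219, 20, 12) (286, 213, 46, 42) [0.483255
[... 272 characters left out ...]
0.47021456 0.14151005] [0.50887371 0.17971221]
60 (311.18777777777774, 224.15777777777777) (302, 219, 19, 11) (286, 213, 46, 42) [0.48308057 0.16681403 0.108     ] [0.46209536 0.14948376] [0.49932113 0.18777524]
(array([0.48506816, 0.16167369, 0.10579065]), np.float64(0.0031543832652455557))
75 (425.5767386091127, 177.31654676258992) (415, 173, 21, 10) (396, 167, 51, 41) [0.48671732 0.16070343 0.108     ] [0.47099406 0.14151005] [0.50812113 0.17971221]
75 (311.0035335689046, 224.12249705535925) (302, 219, 18, 11) (286, 213, 46, 42) [0.48345385 0.16687885 0.108     ] [0.46376778 0.15041073] [0.49932113 0.18688364]
(array([0.48541192, 0.16164511, 0.10587196]), np.float64(0.003410817948138827))
```

Every triangulated height agrees with its known value. The small flask is at about (0.467,-0.269) and the ring at about (0.485,0.164). I'll move above the flask and check with the wrist camera.

Request:
{"name": "run_rows", "arguments": {"rows": {"tx":[0.015, 0.025, 0.03, 0.03, 0.03, 0.03, 0.03, 0.03, 0.03, 0.03, 0.025, 0.015, 0.007, 0, 0], "ty":[-0.009, -0.015, -0.018, -0.018, -0.018, -0.018, -0.018, -0.018, -0.018, -0.018, -0.015, -0.009, -0.004, 0, 0], "tz":[0, 0, 0, 0, 0, 0, 0, 0, 0, 0, 0, 0, 0, 0, 0], "turn":[0, 0, 0, 0, 0, 0, 0, 0, 0, 0, 0, 0, 0, 0, 0]}, "jaw": 0.087}}

```text
time: 1.65
position: [0.4673, -0.2691, 0.1884]
tool_rot: [0.98, 0.198, -0.0, 0.0]
ft_force: [0.1, 0.3, 0.3]
grip_width: 0.0869
grip_force: 0.0
```

```bash
python3 - <<'E'
from rig import robot, cams
import cv2
c=cams.camera("wrist");cv2.imwrite("pics/w1.png",c["img"][:,:,::-1]);print(c["fx"],c["xyz"],c["attitude"],robot.get_obs()["position"])
E
```

```text
295.1840214843103 [ 0.54060099 -0.23791331  0.38495796] [ 0.82422315 -0.54680966 -0.08186057  0.12228751] [ 0.46701766 -0.26972958  0.18840832]
```

View pics/w1.png

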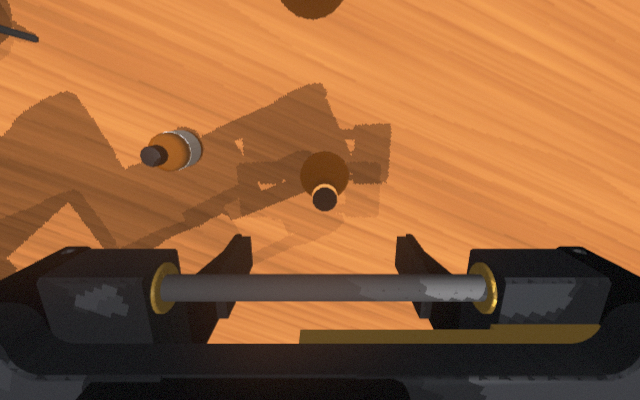

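The wrist view shows the small flask's stopper at (324,197) between the fingers' columns, with the bottle clear on the left. I'll cast it to z=0.113.

```bash
python3 - <<'E'
from rig import robot, cams
from h import *
c=cams.camera("wrist");p,s=dark(c["img"],324,197,20);x=plane(c,*p,.113);o=robot.get_obs();print(p,s,x,plane(c,324,199,.113))
d=x-o["position"];print("tool",R.from_quat(o["tool_rot"]).inv().apply(d))
E
```

```text
[323.63451777 198.43401015] [313 188  23  22 394] [ 0.46742303 -0.26929396  0.113     ] [ 0.46703753 -0.2698367   0.113     ]
tool [ 0.00085292 -0.00058507  0.07536865]
```

Request:
{"name": "run_rows", "arguments": {"rows": {"tx":[0, 0, 0, 0, 0, 0, 0, 0, 0, 0, 0], "ty":[0, 0, 0, 0, 0, 0, 0, 0, 0, 0, 0], "tz":[0.01, 0.015, 0.015, 0.015, 0.015, 0.015, 0.015, 0.01, 0.007, 0, 0], "turn":[0, 0, 0, 0, 0, 0, 0, 0, 0, 0, 0]}, "jaw": 0.087}}

```text
time: 2.67
position: [0.4672, -0.2696, 0.0711]
tool_rot: [0.98, 0.197, -0.0, -0.0]
ft_force: [0.2, 0.4, -0.1]
grip_width: 0.0871
grip_force: 0.0
```

Request:
{"name": "run_rows", "arguments": {"rows": {"tx":[0, 0, 0, 0, 0, 0, 0, 0], "ty":[0, 0, 0, 0, 0, 0, 0, 0], "tz":[0, 0, 0, 0, 0, 0, 0, 0], "turn":[0, 0, 0, 0, 0, 0, 0, 0]}, "jaw": 0.02, "grip_n": 15}}

```text
time: 3.33
position: [0.4674, -0.2693, 0.0714]
tool_rot: [0.98, 0.197, 0.0, 0.0]
ft_force: [-0.1, 0.1, 0.3]
grip_width: 0.0417
grip_force: 0.0
```

Request:
{"name": "run_rows", "arguments": {"rows": {"tx":[0, 0, 0, 0, 0, 0, 0], "ty":[0, 0, 0, 0, 0, 0, 0], "tz":[0, 0, 0, 0, 0, 0, 0], "turn":[0, 0, 0, 0, 0, 0, 0]}, "jaw": 0.02, "grip_n": 15}}

```text
time: 3.92
position: [0.4674, -0.2693, 0.0713]
tool_rot: [0.98, 0.197, -0.0, -0.0]
ft_force: [-0.3, 0.4, -0.2]
grip_width: 0.0218
grip_force: 15.1
```

The opening reads 21.8 mm on a 26 mm neck, so I'll look before lifting.

```bash
python3 - <<'E'
from rig import robot, cams
import cv2,numpy as np
a=cams.camera("wrist")["img"][150:350,180:460];b=cams.camera("scene")["img"][60:200,160:356];d=cams.camera("side")["img"][80:220,310:506]
f=lambda i:cv2.resize(i,(400,286),interpolation=cv2.INTER_CUBIC)
cv2.imwrite("pics/g1.png",np.vstack([np.hstack([f(a),f(b)]),np.hstack([f(d),f(d)*0])])[:,:,::-1])
o=robot.get_obs();print(o["grip_width"],o["grip_force"])
E
```

```text
0.021641978758867295 15.117105161771178
```

View pics/g1.png

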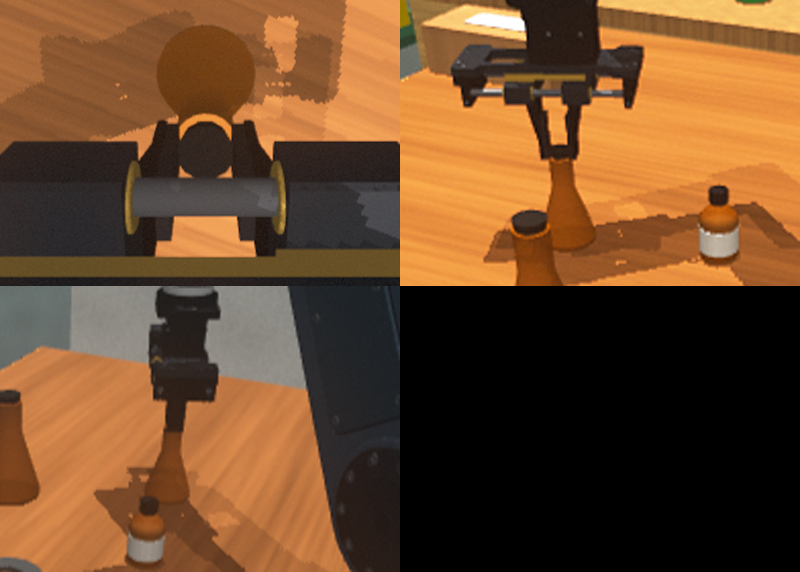

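The stopper sits centred between the fingers, and the neck is between the pads. The pads probably give a little under load. I'll do a small test lift.

Request:
{"name": "run_rows", "arguments": {"rows": {"tx":[0, 0, 0, 0, 0, 0, 0, 0], "ty":[0, 0, 0, 0, 0, 0, 0, 0], "tz":[-0.003, -0.005, -0.006, -0.006, -0.005, -0.005, 0, 0], "turn":[0, 0, 0, 0, 0, 0, 0, 0]}}}

```text
time: 4.73
position: [0.4677, -0.2695, 0.1019]
tool_rot: [0.98, 0.197, 0.0, 0.0]
ft_force: [0.1, -0.2, -1.1]
grip_width: 0.0218
grip_force: 15.1
```

```bash
python3 - <<'E'
from rig import robot, cams
import cv2,numpy as np
S=cams.camera("scene")["img"][60:200,160:356];D=cams.camera("side")["img"][80:220,310:506];W=cams.camera("wrist")["img"][150:350,180:460]
f=lambda i:cv2.resize(i,(400,286),interpolation=cv2.INTER_CUBIC)
cv2.imwrite("pics/g2.png",np.vstack([np.hstack([f(S),f(D)]),np.hstack([f(W),f(W)*0])])[:,:,::-1])
E
```

```text
(no output)
```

View pics/g2.png

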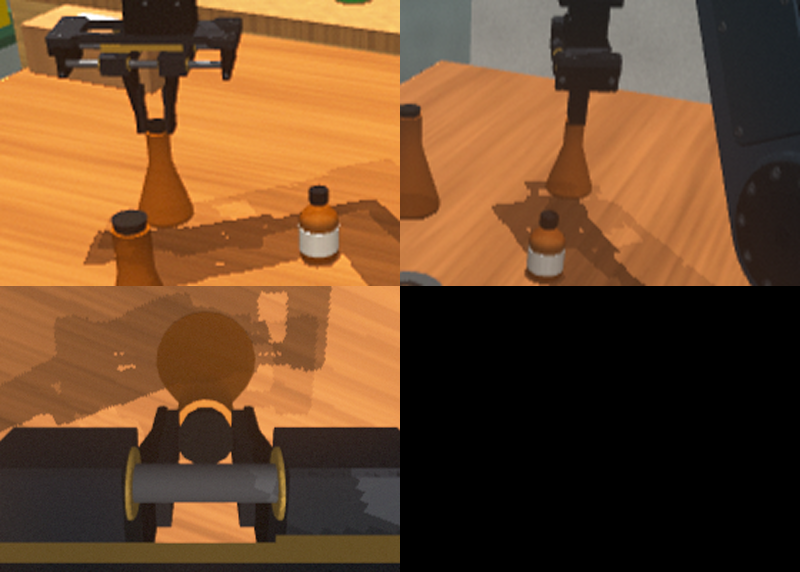

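It is held, with about 1.1 N of weight, but the fingertips look high on the neck. I'll zoom in and project the TCP and flask landmarks.

```bash
cat >> h.py <<'E'
def proj(c,X):
    x=R.from_quat(c["attitude"]).inv().apply(np.array(X)-c["xyz"]);return c["cx"]+c["fx"]*x[0]/x[2],c["cy"]+c["fy"]*x[1]/x[2]
E
python3 - <<'E'
from rig import robot, cams
from h import *
o=robot.get_obs();t=o["position"];out=[]
for n in("scene","side"):
    c=cams.camera(n);u,v=map(int,proj(c,t));i=cv2.resize(c["img"][v-45:v+45,u-30:u+30],(400,600),interpolation=cv2.INTER_CUBIC);k=400/60
    for dz,col in((0,(0,255,0)),(.0187,(0,0,255)),(-.071,(255,0,255)),(.044,(255,255,255))):
        a,b=proj(c,t+[0,0,dz]);p=(int((a-u+30)*k),int((b-v+45)*k));cv2.line(i,(p[0]-60,p[1]),(p[0]-20,p[1]),col,2);cv2.line(i,(p[0]+20,p[1]),(p[0]+60,p[1]),col,2)
    out.append(i)
cv2.imwrite("pics/g3.png",np.hstack(out)[:,:,::-1])
E
```

```text
(no output)
```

View pics/g3.png

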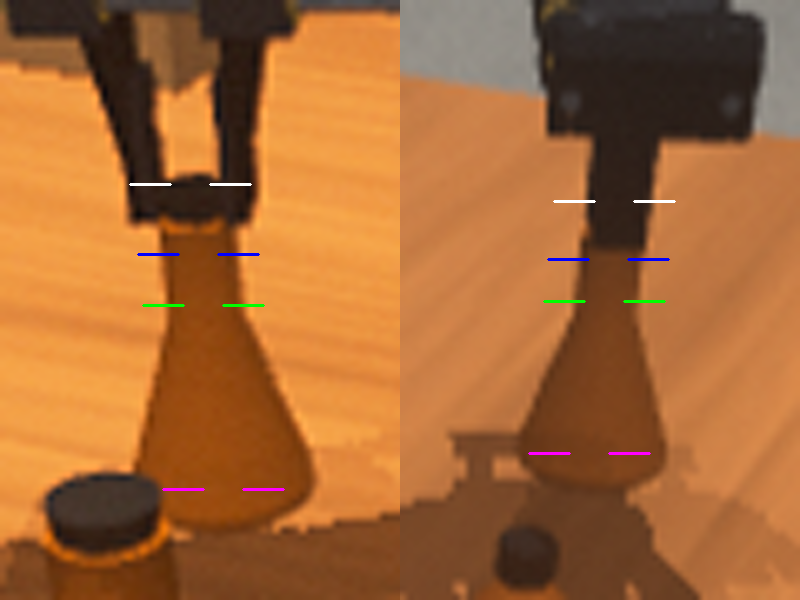

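The images show the tips clamping the stopper (about 22 mm wide) just above the rim, roughly 25 mm higher than the TCP reading implies. The weight is held without slip and the stopper is fixed, but I prefer the neck. I'll set it back, lower the tips by 20 mm and regrip.

Request:
{"name": "run_rows", "arguments": {"rows": {"tx":[0, 0, 0, 0, 0, 0, 0, 0], "ty":[0, 0, 0, 0, 0, 0, 0, 0], "tz":[0.006, 0.008, 0.007, 0.004, 0.003, 0.002, 0, 0], "turn":[0, 0, 0, 0, 0, 0, 0, 0]}}}

```text
time: 5.65
position: [0.4675, -0.2694, 0.0713]
tool_rot: [0.98, 0.197, 0.0, 0.0]
ft_force: [-0.2, 0.6, -1.1]
grip_width: 0.022
grip_force: 15.1
```

Request:
{"name": "run_rows", "arguments": {"rows": {"tx":[0, 0, 0, 0, 0], "ty":[0, 0, 0, 0, 0], "tz":[0, 0, 0, 0, 0], "turn":[0, 0, 0, 0, 0]}, "jaw": 0.05}}

```text
time: 6.07
position: [0.4675, -0.2693, 0.0714]
tool_rot: [0.98, 0.197, 0.0, 0.0]
ft_force: [-0.3, 0.5, 0.5]
grip_width: 0.0462
grip_force: 0.0
```

Request:
{"name": "run_rows", "arguments": {"rows": {"tx":[0, 0, 0, 0, 0], "ty":[0, 0, 0, 0, 0], "tz":[0.004, 0.006, 0.006, 0.004, 0], "turn":[0, 0, 0, 0, 0]}}}

```text
time: 6.48
position: [0.4666, -0.2686, 0.05]
tool_rot: [0.98, 0.197, -0.001, -0.001]
ft_force: [0.7, -0.3, 0.7]
grip_width: 0.0499
grip_force: 0.0
```

Request:
{"name": "run_rows", "arguments": {"rows": {"tx":[0, 0, 0, 0, 0, 0, 0, 0], "ty":[0, 0, 0, 0, 0, 0, 0, 0], "tz":[0, 0, 0, 0, 0, 0, 0, 0], "turn":[0, 0, 0, 0, 0, 0, 0, 0]}, "jaw": 0.02, "grip_n": 15}}

```text
time: 7.15
position: [0.4676, -0.2695, 0.0516]
tool_rot: [0.98, 0.197, 0.0, 0.0]
ft_force: [0.5, -0.2, 0.6]
grip_width: 0.0253
grip_force: 15.0
```

The opening now reads 25.3 mm, which means the neck is gripped. Flask base z is TCP z minus 0.0515. Now I'll lift and carry it.

Request:
{"name": "run_rows", "arguments": {"rows": {"tx":[0, 0, 0, 0, 0, 0, 0, 0, 0, 0, 0, 0, 0, 0, 0], "ty":[0, 0, 0, 0, 0, 0, 0, 0, 0, 0, 0, 0, 0, 0, 0], "tz":[-0.005, -0.01, -0.0125, -0.0125, -0.0125, -0.0125, -0.0125, -0.0125, -0.0125, -0.0125, -0.0125, -0.0125, -0.007, -0.003, 0], "turn":[0, 0, 0, 0, 0, 0, 0, 0, 0, 0, 0, 0, 0, 0, 0]}, "grip_n": 20}}

```text
time: 8.4
position: [0.4677, -0.2694, 0.2023]
tool_rot: [0.98, 0.197, 0.001, 0.001]
ft_force: [0.6, -0.6, -0.5]
grip_width: 0.0255
grip_force: 20.0
```

Request:
{"name": "run_rows", "arguments": {"rows": {"tx":[0.0023, 0.0047, 0.0066, 0.0075, 0.0075, 0.0075, 0.0075, 0.0075, 0.0075, 0.0075, 0.0075, 0.0075, 0.0075, 0.0075, 0.0075, 0.0075, 0.0075, 0.0075, 0.0075, 0.0075], "ty":[-0.005, -0.01, -0.014, -0.016, -0.016, -0.016, -0.016, -0.016, -0.016, -0.016, -0.016, -0.016, -0.016, -0.016, -0.016, -0.016, -0.016, -0.016, -0.016, -0.016], "tz":[0, 0, 0, 0, 0, 0, 0, 0, 0, 0, 0, 0, 0, 0, 0, 0, 0, 0, 0, 0], "turn":[0, 0, 0, 0, 0, 0, 0, 0, 0, 0, 0, 0, 0, 0, 0, 0, 0, 0, 0, 0]}}}

```text
time: 10.07
position: [0.4795, 0.0652, 0.2008]
tool_rot: [0.98, 0.198, -0.001, -0.001]
ft_force: [0.5, -0.6, -1.1]
grip_width: 0.0255
grip_force: 20.0
```

Request:
{"name": "run_rows", "arguments": {"rows": {"tx":[0.0075, 0.0075, 0.0075, 0.0075, 0.0056, 0.0038, 0.0024, 0.0011, 0, 0, 0, 0], "ty":[-0.016, -0.016, -0.016, -0.016, -0.012, -0.008, -0.005, -0.0023, 0, 0, 0, 0], "tz":[0, 0, 0, 0, 0, 0, 0, 0, 0, 0, 0, 0], "turn":[0, 0, 0, 0, 0, 0, 0, 0, 0, 0, 0, 0]}}}

```text
time: 11.07
position: [0.4856, 0.163, 0.2014]
tool_rot: [0.98, 0.197, -0.0, 0.0]
ft_force: [0.7, -0.3, 0.1]
grip_width: 0.0252
grip_force: 20.0
```

```bash
python3 - <<'E'
from rig import robot, cams
from h import *
o=robot.get_obs();print(o["q"]);out=[]
for n,u,v in(("scene",426,160),("side",313,210)):
    c=cams.camera(n);out.append(cv2.resize(c["img"][v-60:v+60,u-40:u+40],(400,600),interpolation=cv2.INTER_CUBIC))
cv2.imwrite("pics/p1.png",np.hstack(out)[:,:,::-1])
E
```

```text
[ 1.05606550e-01  3.59382141e-01  1.69661306e+00 -1.66037354e-04
  1.08567690e+00  1.28072426e+00]
```

View pics/p1.png

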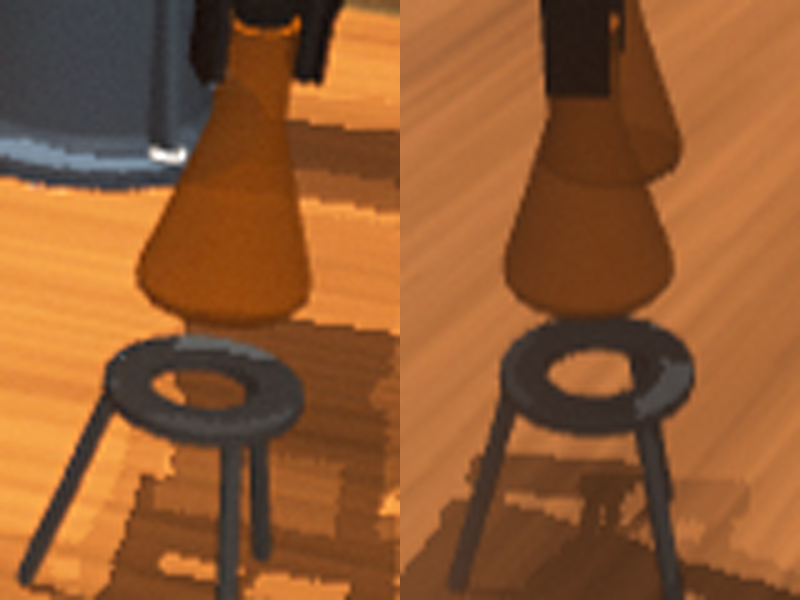

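The flask hangs upright above the ring: in the crop the base is centred at x≈224 and the ring at 204, with the view's perspective drift accounting for most of that. I'll lower it to about 4 mm above the ring and check centring numerically.

Request:
{"name": "run_rows", "arguments": {"rows": {"tx":[0, 0, 0, 0, 0, 0, 0, 0, 0], "ty":[0, 0, 0, 0, 0, 0, 0, 0, 0], "tz":[0.004, 0.006, 0.007, 0.007, 0.006, 0.003, 0.002, 0, 0], "turn":[0, 0, 0, 0, 0, 0, 0, 0, 0]}}}

```text
time: 11.92
position: [0.4856, 0.1637, 0.1663]
tool_rot: [0.98, 0.197, 0.0, -0.0]
ft_force: [0.4, -1.0, -0.5]
grip_width: 0.0253
grip_force: 20.0
```

```bash
python3 - <<'E'
from rig import robot, cams
from h import *
o=robot.get_obs();t=o["position"];print(t);out=[]
for n,u,v in(("scene",426,165),("side",313,213)):
    c=cams.camera(n);i=c["img"].astype(int);k=5
    g=((np.ptp(i,axis=2)<45)&(i.max(2)<140)).astype(np.uint8)      # iron ring: silhouette extremes
    am=((i[:,:,0]-i[:,:,2]>50)&(i[:,:,0]<140)).astype(np.uint8)
    p=[int(x) for x in proj(c,[.485,.164,.107])]
    row=g[p[1]-1:p[1]+2,p[0]-40:p[0]+40].max(0);x=np.where(row)[0]+p[0]-40;print(n,"ring extent",x.min(),x.max(),"mid",(x.min()+x.max())/2,"proj of (.485,.164)",proj(c,[.485,.164,.107]))
    im=cv2.resize(c["img"][v-60:v+60,u-40:u+40],(400,600),interpolation=cv2.INTER_CUBIC)
    for r,z,cx,col in((.032,t[2]-.0515,t[:2],(0,255,0)),(.038,.11,[.485,.164],(0,0,255))):
        pts=np.array([proj(c,[cx[0]+r*np.cos(a),cx[1]+r*np.sin(a),z]) for a in np.linspace(0,6.28,60)])
        cv2.polylines(im,[((pts-[u-40,v-60])*k+2).astype(int)],True,col,1)
    out.append(im)
cv2.imwrite("pics/p2.png",np.hstack(out)[:,:,::-1])
E
```

```text
[0.48563074 0.16371598 0.16631824]
scene ring extent 407 446 mid 426.5 proj of (.485,.164) (np.float64(427.4094517433296), np.float64(177.70265857385456))
side ring extent 293 331 mid 312.0 proj of (.485,.164) (np.float64(311.07062213501536), np.float64(223.58725067623686))
```

View pics/p2.png

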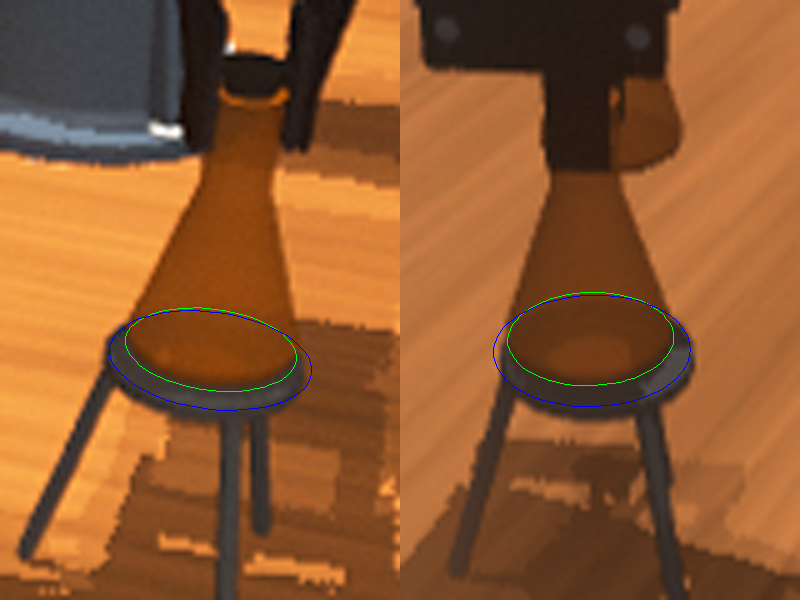

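The overlays show the flask base where it was predicted, but the real ring lies about 2 mm toward −y of my estimate, by +1 px in one view and −0.6 px in the other. I'll shift 2 mm and lower slowly while watching the force.

Request:
{"name": "run_rows", "arguments": {"rows": {"tx":[-0.001, 0, 0, 0, 0, 0, 0], "ty":[0.0018, 0, 0, 0, 0, 0, 0], "tz":[0, 0.001, 0.001, 0.001, 0.0005, 0, 0], "turn":[0, 0, 0, 0, 0, 0, 0]}}}

```text
time: 12.6
position: [0.4852, 0.1617, 0.1628]
tool_rot: [0.98, 0.197, -0.0, -0.0]
ft_force: [0.6, -0.4, -0.5]
grip_width: 0.0255
grip_force: 20.0
```

Request:
{"name": "run_rows", "arguments": {"rows": {"tx":[0, 0, 0, 0], "ty":[0, 0, 0, 0], "tz":[0.0005, 0.0005, 0, 0], "turn":[0, 0, 0, 0]}}}

```text
time: 12.93
position: [0.4852, 0.1616, 0.1618]
tool_rot: [0.98, 0.197, -0.0, -0.0]
ft_force: [0.5, -0.3, 0.1]
grip_width: 0.0254
grip_force: 20.0
```

Request:
{"name": "run_rows", "arguments": {"rows": {"tx":[0, 0, 0, 0], "ty":[0, 0, 0, 0], "tz":[0.0004, 0, 0, 0], "turn":[0, 0, 0, 0]}}}

```text
time: 13.27
position: [0.4854, 0.1616, 0.1616]
tool_rot: [0.98, 0.197, 0.0, 0.0]
ft_force: [0.3, -0.5, 0.5]
grip_width: 0.0257
grip_force: 20.0
```

Request:
{"name": "run_rows", "arguments": {"rows": {"tx":[0, 0, 0, 0], "ty":[0, 0, 0, 0], "tz":[0.0004, 0, 0, 0], "turn":[0, 0, 0, 0]}}}

```text
time: 13.6
position: [0.4855, 0.1616, 0.1615]
tool_rot: [0.98, 0.197, 0.0, 0.0]
ft_force: [-1.3, -0.3, 5.5]
grip_width: 0.026
grip_force: 20.0
```

The 5.5 N reading is gentle contact with the ring. I'll release, rise and look.

Request:
{"name": "run_rows", "arguments": {"rows": {"tx":[0, 0, 0, 0, 0, 0, 0, 0], "ty":[0, 0, 0, 0, 0, 0, 0, 0], "tz":[-0.0003, 0, 0, 0, 0, 0, 0, 0], "turn":[0, 0, 0, 0, 0, 0, 0, 0]}, "jaw": 0.06}}

```text
time: 14.27
position: [0.4853, 0.1616, 0.1613]
tool_rot: [0.98, 0.197, -0.0, -0.0]
ft_force: [-0.4, -0.2, -0.3]
grip_width: 0.0592
grip_force: 0.0
```

Request:
{"name": "run_rows", "arguments": {"rows": {"tx":[0, 0, 0, 0, 0, 0, 0, 0, 0, 0, 0], "ty":[0, 0, 0, 0, 0, 0, 0, 0, 0, 0, 0], "tz":[-0.004, -0.008, -0.012, -0.015, -0.015, -0.015, -0.015, -0.012, -0.006, 0, 0], "turn":[0, 0, 0, 0, 0, 0, 0, 0, 0, 0, 0]}}}

```text
time: 15.18
position: [0.4852, 0.1616, 0.2636]
tool_rot: [0.98, 0.197, 0.0, 0.0]
ft_force: [-0.3, 1.2, 0.1]
grip_width: 0.0599
grip_force: 0.0
```

```bash
python3 - <<'E'
from rig import robot, cams
from h import *
out=[]
for n,u,v in(("scene",426,165),("side",313,213)):
    c=cams.camera(n);out.append(cv2.resize(c["img"][v-60:v+60,u-40:u+40],(400,600),interpolation=cv2.INTER_CUBIC))
cv2.imwrite("pics/p3.png",np.hstack(out)[:,:,::-1])
S=cams.camera("scene");D=cams.camera("side")
for n,a,b in(("big",(223,169),(314,134)),("bottle",(316,155),(382,186))): print(n,dark(S["img"],*a)[0],dark(D["img"],*b)[0])
E
```

```text
big [222.90066225 168.31125828] [308.32228916 129.19277108]
bottle [315.58823529 155.11764706] [382.5 187.5]
```

View pics/p3.png

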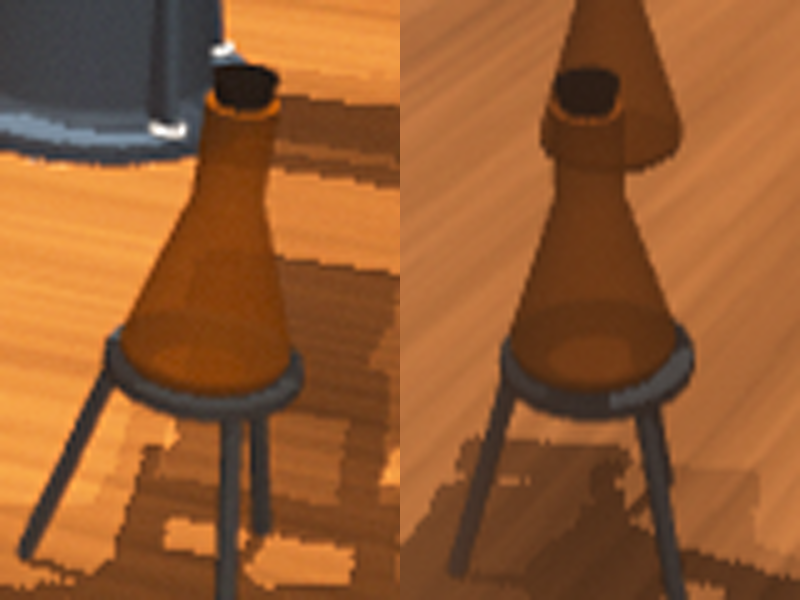

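The flask stands upright, with near-equal ring margins in both views: the base spans 122–290 in a ring of 107–302, and 512–678 in a ring of 502–692. The neighbours haven't moved, and the gripper is clear.

```bash
python3 -c "
from rig import robot, cams
print(robot.hand_in())"
```

```text
the job is handed in; nothing more can be done
None
```

The small flask is standing upright in the middle of the tripod ring, released and clear of the gripper, with the big flask and bottle where they were; the job was handed in at about 15 s, and no verdict came back.

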